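# Park the kitchen timer behind a self-closing flap

## Task

Put the kitchen timer away in the pen of the wooden worktop tidy without gripping or lifting it: push the self-closing flap open with one finger and, while that finger holds it open, push the timer through the doorway with the other finger, so that the timer does not have to push the flap open itself. Finish with the timer lying flat inside the pen, far enough in for the flap to swing fully shut behind it, and leave the jar and the small glass alone.

Things in the scene. Friction and masses are not known exactly. Their poses are not given: they have to be found in the camera images.
- tidy: Fixed wooden worktop tidy. Origin under the doorway, on the table top; x points through the doorway into the pen, y to the left seen that way, z up. Floor 6 mm thick, x -142 to +207 mm, y -45 to +101 mm: an open apron at negative x (no wall in front or left), the walled pen at positive x.
- kerb (a point): Front end of the straight wooden guide kerb along the right of apron and pen, at its top, z 24 mm (40 mm in the pen). A polished, slippery steel strip on its inner face (face at y -38 mm of the tidy, z 6 to 23 mm, x -140 to +197 mm) lets the round timer slide along it, so pushing the timer lightly against it keeps it on course. A stop post, 52 mm high, stands in the kerb at x 38 mm.
- pen (a point): Centre of the pen's floor, z 6 mm. The pen has no roof. Inner faces, in the tidy's frame: right wall y -38 mm, left wall y +91 mm, back wall x 197 mm; walls 40 mm high, 10 mm thick.
- hinge (a point): Top of the flap on its upright hinge axis: x 0, y +80, z 54 mm of the tidy. The steel hinge post (radius 6.5 mm, 62 mm high) stands beside it at y +96 mm.
- flap (a joint): Angle (rad) of the upright wooden flap, 114 mm long from its hinge, 7 mm thick, z 10 to 54 mm. At 0 (shut) it slants across the doorway: it points to -y of the tidy, turned 0.25 rad toward +x. It opens only inward (+x), up to 1.35, where it lies along the left wall. A spring shuts it in about 1 s: 0.08 N m at 0, 0.13 N m fully open, lightly damped.
- flap_tip (a point): Middle of the flap's free edge, 114 mm from the hinge, 32 mm above the table top. With the flap shut it is at x 28, y -30 mm of the tidy.
- timer: Round kitchen timer, red and white, 64 mm diameter, 39 mm high (side wall: radius 32 mm up to 15 mm, 30.5 mm up to 29 mm, then a bar knob), 0.09 kg or a little more or less. Origin at the centre of its underside, z up. It starts on the apron of the tidy, 70 to 100 mm before the doorway. Slides on the wood with ordinary friction.
- jam_jar: Loose glass jar of jam with a yellow lid, 60 mm diameter, 85 mm high, beside the right kerb. Bystander. Origin at the centre of its underside.
- shot_glass: Loose small clear glass, 46 mm diameter, 57 mm high, standing just outside the pen's right wall. Bystander. Origin at the centre of its underside.
Things that resemble listed ones, but are neither listed nor needed, are in the scene too. What is shaped like the timer but blue or green is not meant.

How it is judged:
On the way, in this order (a step that is already met when the one before it is completed fails the run):
1. a finger pushes the flap open while the timer is still before the doorway (value of joint flap above 0.3 rad and x of timer in the frame of tidy below 0.02 m and contact force between the fingers and flap above 0.1 N), for 0.05 s.
2. the timer passes the doorway, pushed by a finger, while a finger holds the flap open (x of timer in the frame of tidy between 0.03 and 0.1 m and value of joint flap above 0.6 rad and z of timer in the frame of tidy below 0.02 m and contact force between the fingers and flap above 0.05 N and contact force between the fingers and timer above 0.05 N), for 0.02 s.
At the end, for the whole second after the job is handed in: The timer lies flat and at rest on the floor of the pen (its centre at least 50 mm past the hinge line), the flap has swung shut behind it (within 0.06 rad), and the jar and the small glass stand within 20 mm of where they were (x of timer in the frame of tidy between 0.05 and 0.175 m and y of timer in the frame of tidy between -0.02 and 0.065 m and z of timer in the frame of tidy between 0 and 0.012 m and angle between timer's own z axis and vertical below 0.1 rad and linear speed of timer below 0.01 m/s and value of joint flap below 0.06 rad and distance of each of jam_jar, shot_glass from where it was at the start of the episode below 0.02 m); the robot touches nothing.
It fails at once if the timer is lifted (more than about 15 mm) or tipped (z of timer in the frame of tidy above 0.021 m or angle between timer's own z axis and vertical above 0.35 rad).
It fails at once if the timer is gripped (fingers press on it with over 25 N) (contact force between the fingers and timer above 25 N).
It fails at once if the timer itself pushes the flap (over 0.6 N) before the timer's centre has reached the doorway (x of timer in the frame of tidy below 0.02 m and contact force between timer and flap above 0.6 N).
It fails at once if the jar or the small glass is moved by more than 20 mm or tipped (distance of any of jam_jar, shot_glass from where it was at the start of the episode above 0.02 m or angle between any of jam_jar, shot_glass's own z axis and vertical above 0.3 rad).
It also fails if it takes over 45 s, if anything falls off the work surface, if the arm or the gripper's body presses on something with over 40 N, if the wrist force passes 120 N, or if a joint passes its speed limit or range.

## Robot

A 6-joint arm with a two-finger parallel gripper is mounted at the origin on the work surface; the furniture and walls round the work are solid. World frame = base frame: x ahead of the robot, y to its left, z up, the work surface at z = 0. Lengths are in m, angles in rad, forces in N, time in s.
With the tool pointing down it reaches from about 0.25 to 0.725 m from the base axis. Payload 4 kg.
Tool frame: the origin (TCP) lies on the centre line of the jaws, within the pads' length; the fingertips stand 11 mm ahead of it and the grasp point (between the pads) lies 8 mm behind it (bot.nose_length is the distance from the TCP to the fingertips, in m); z points along the fingers, y is the direction in which the jaws open and shut (so a half turn about z gives the same grasp; the last joint's range is limited). The gripper opens to 85 mm and grips with 20 to 120 N. Pads are 22 mm wide; open, the fingers measure 114 mm over their backs; the gripper's body (76 mm by 85 mm) begins 54 mm behind the grasp point. The pads swing forward as they close: fully open they stand 13 mm farther back than shut.
Start: joints at [-1.299, 0.241, 0.005, 1.335, 0, 1.571], TCP at [0.134, -0.482, 0.242] pointing down, gripper open.
Joint ranges: [-2.72, 2.72], [-1.05, 1.87], [-1.09, 1.28], [-1.99, 2.15], [-1.42, 1.44], [-3.14, 3.14]. Speed limits (rad/s): [2.79, 2.79, 3.14, 3.14, 3.14, 3.14].

## Interface

Orientations are given as a unit quaternion [x, y, z, w].
In Python, from workcell import bot gives the robot as it stands.
- The arm moves only by the tool play_rows, never from a script. Its argument "plan" is one flat list of numbers, 6 for each row, row after row: the shift along the tool's x, y, z in mm, then the turn, a rotation vector about the tool's x, y, z in rad. A call has 1 to 20 rows; each row shifts and turns the commanded pose from where the row before left it, along the tool's axes as they then stand; what a row does not reach is not made up. A row lasts 1/8 s, in which the tool goes at most 62.5 mm and 10.7 degrees, less where a joint would pass 70% of its speed; a pose out of reach is approached as far as the arm can. A call with a gripper value outside its range is refused whole. "hand" is the opening in per cent of the stroke, from 0 (shut) to 100 (fully open), set as the call begins (left out, the last holds). The fingers move at their own pace and stop on an object; the grip force is fixed at half the most. Time passes only in rows, so rows that do not move let the fingers close. It gives the time, the measured TCP pose, the force and the opening at its end, in the units of the state.
- bot.get_obs(): the state, without advancing time (a new reading comes with each control period).
- bot.camera(name): name is "scene" or "side" or "wrist"; returns a dict with "frame" (384x512x3 uint8, blue, green, red), "range_z" (384x512 float32, m along the optical axis (not along the pixel's ray), 0 where there is no reading), "K" (3x3 intrinsics, pixels), "cam_to_world" (4x4, takes a point from camera to world coordinates). Camera axes: x right, y down, z forward; pixel columns grow to the right and rows downward; lengths in m; the calibration is good to about 2 mm. A picture is of the moment at which its call begins.
- bot.job_done(): hands the job in, once; it reports no verdict.
Trained networks look in the newest picture that a camera, given by its name, has taken for a name from the list of things; names that differ only in an ending like _2 or _b are one class to them, and where a whole thing is asked for, a point or a joint stands for the part that bears it (a point fixed in the world has none). Each returns a list of dicts, best first, with "p" (0 to 1); they miss things now and then, are a little off and sometimes report something else, mostly with a low value. They report only what shows in the picture. A call takes as long as a camera call. They do not tell look-alikes from the thing itself.
- bot.outline_of(query, camera): "mask" (384x512 bool, what is visible of it) and "point" ([row, column] in pixels, amid what is visible of it).
The state is a dict: "clock": time; "joint_pos": joint angles; "joint_vel": joint speeds; "tau": joint torques, N m; "eef_pos": TCP position; "tool_rot": TCP orientation; "ft_force": force on the tool from outside, world axes, zero at the start; "ft_torque": the same for the moment, N m; "grip_width": finger opening in m.
Only numpy, scipy, OpenCV 4.12 (cv2) and the standard library are available. Lean on these libraries where they do the work, as an engineer would, in place of code of your own. Each camera call takes 0.05 s, during which the arm holds its last target.

## Working session

There is one attempt and no reset: what is moved stays moved. The work goes in short steps, Python scripts to look and compute and a tool call to move; the robot and the scene stay as the last step left them, time stands still between calls to the robot, and variables do not carry over. Pictures are saved under pics/ and viewed, and the job is handed in when it is done.

Besides the shell and the picture viewer there is one more tool, called after "Request:" as name(argument=value, ...) on one line, values as JSON. play_rows: Moves the arm, as the interface text tells. Its arguments: {"type":"object","properties":{"plan":{"type":"array","items":{"type":"number"}},"hand":{"type":"number"}},"required":["plan"]}

```bash
mkdir -p pics; ls; cat > h.py <<'E'
import numpy as np, cv2
from workcell import bot
def world(c,mask=None):
    K=c['K'];z=c['range_z'];v,u=np.mgrid[0:384,0:512]
    P=np.stack([(u-K[0,2])/K[0,0]*z,(v-K[1,2])/K[1,1]*z,z,np.ones_like(z)],-1)
    return (P@c['cam_to_world'].T)[...,:3]
E
python3 - <<'E'
from h import *
o=bot.get_obs();print(o)
print(bot.nose_length)
for n in ['scene','side','wrist']:
    c=bot.camera(n);np.savez(f'{n}.npz',**c);cv2.imwrite(f'pics/{n}0.png',c['frame']);print(n,c['cam_to_world'].round(3))
    for q in ['tidy','timer','flap','jam_jar','shot_glass','hinge','kerb']:
        try:
            r=bot.outline_of(q,n);print(n,q,[(round(float(d['p']),2),d['point']) for d in r])
        except Exception as e: print(q,e)
E
```

```text
pics
{'clock': 0.0, 'joint_pos': array([-1.29898685e+00,  2.41424214e-01,  3.69707007e-03,  1.33523310e+00,
       -1.14966285e-05,  1.57082999e+00]), 'joint_vel': array([ 0.00135195,  0.00211225, -0.00051601, -0.00091219, -0.00036039,
        0.00051252]), 'tau': array([ 3.89609140e-04, -3.72319543e+01,  2.52406704e+01,  1.69164408e-02,
       -1.69884247e-04,  3.88213834e-06]), 'eef_pos': array([ 0.13406362, -0.48103212,  0.24139699]), 'tool_rot': array([ 9.90780856e-01,  1.35470014e-01, -1.52304269e-04, -1.07119966e-03]), 'ft_force': array([0.40378904, 0.7943551 , 0.46752967]), 'ft_torque': array([0.01698179, 0.01737261, 0.02434009]), 'grip_width': 0.08560155173177723}
0.011
scene [[-0.897 -0.31   0.314  0.244]
 [-0.441  0.644 -0.625  0.624]
 [-0.009 -0.699 -0.715  0.67 ]
 [ 0.     0.     0.     1.   ]]
scene tidy [(0.66, [246.8, 234.1])]
scene timer [(0.89, [247.7, 320.2]), (0.88, [195.9, 250.9]), (0.86, [185.0, 329.7])]
scene flap [(0.61, [221.6, 243.3])]
scene jam_jar [(0.72, [177.2, 216.0]), (0.59, [251.1, 234.9])]
scene shot_glass [(0.95, [225.5, 193.4])]
scene hinge []
scene kerb [(0.86, [253.3, 233.2])]
side [[-0.989 -0.056  0.138  0.366]
 [-0.147  0.523 -0.84   0.807]
 [-0.025 -0.85  -0.525  0.506]
 [ 0.     0.     0.     1.   ]]
side tidy [(0.92, [248.8, 249.0])]
side timer [(0.89, [183.1, 317.3]), (0.59, [227.6, 332.9]), (0.58, [205.1, 246.5])]
side flap [(0.7, [220.0, 251.1]), (0.46, [251.2, 251.2])]
side jam_jar [(0.91, [192.1, 204.7])]
side shot_glass [(0.97, [234.2, 199.9])]
side hinge [(0.77, [251.6, 249.8])]
side kerb [(0.82, [251.6, 248.5]), (0.18, [192.1, 206.1])]
wrist [[ 0.268 -0.923 -0.274  0.203]
 [-0.963 -0.257 -0.076 -0.463]
 [ 0.     0.285 -0.959  0.375]
 [ 0.     0.     0.     1.   ]]
wrist tidy []
wrist timer []
wrist flap []
wrist jam_jar []
wrist shot_glass []
wrist hinge []
wrist kerb []
```

View pics/scene0.png

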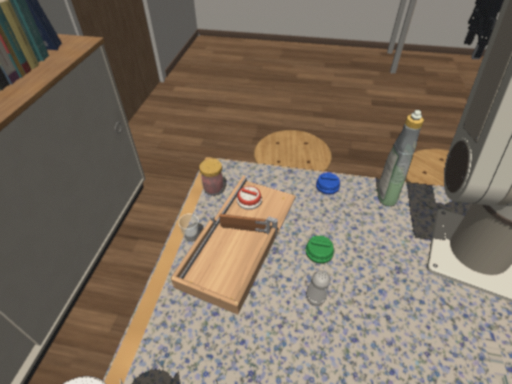

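View pics/side0.png

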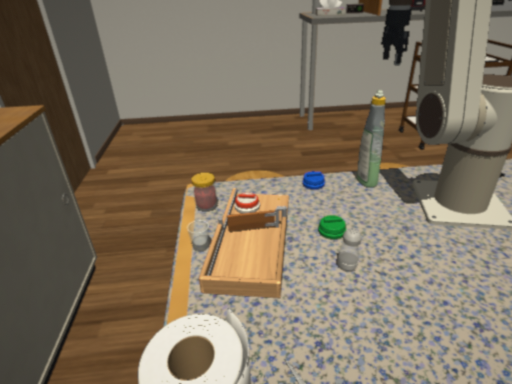

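Candidates for the timer in scene: red/white at (row 196, col 251) on the apron, blue at (185,330), green at (248,320). By the description it is the red/white one. Now I'll take a close crop and fit the tidy.

```bash
python3 - <<'E'
from h import *
out=[]
for n,(r0,r1,c0,c1) in {'scene':(150,315,165,305),'side':(165,300,180,300)}.items():
    c=dict(np.load(n+'.npz'));im=cv2.resize(c['frame'][r0:r1,c0:c1],None,fx=4,fy=4,interpolation=cv2.INTER_CUBIC)
    cv2.imwrite(f'pics/{n}_crop.png',im)
    W=world(c);np.save(n+'_W.npy',W)
    for q in ['tidy','timer','flap','jam_jar','shot_glass','hinge','kerb']:
        pass
    hsv=cv2.cvtColor(c['frame'],cv2.COLOR_BGR2HSV)
    for p in ([(196,251),(185,330),(248,320),(225,268),(280,200),(225,193),(177,212)] if n=='scene' else [(203,246),(216,280),(234,200),(192,205)]):
        print(n,p,W[p].round(3))
    z=W[...,2]
    print('table z',np.median(z[(np.abs(z)<0.02)]))
E
```

```text
scene (196, 251) [0.521 0.092 0.036]
scene (185, 330) [ 0.358 -0.037  0.029]
scene (248, 320) [0.318 0.16  0.028]
scene (225, 268) [0.444 0.158 0.038]
scene (280, 200) [0.522 0.332 0.006]
scene (225, 193) [0.607 0.223 0.022]
scene (177, 212) [0.624 0.102 0.067]
table z -4.055283984039093e-05
side (203, 246) [0.526 0.107 0.035]
side (216, 280) [0.443 0.112 0.006]
side (234, 200) [0.593 0.258 0.052]
side (192, 205) [0.626 0.108 0.06 ]
table z -3.8608245074678305e-05
```

View pics/scene_crop.png

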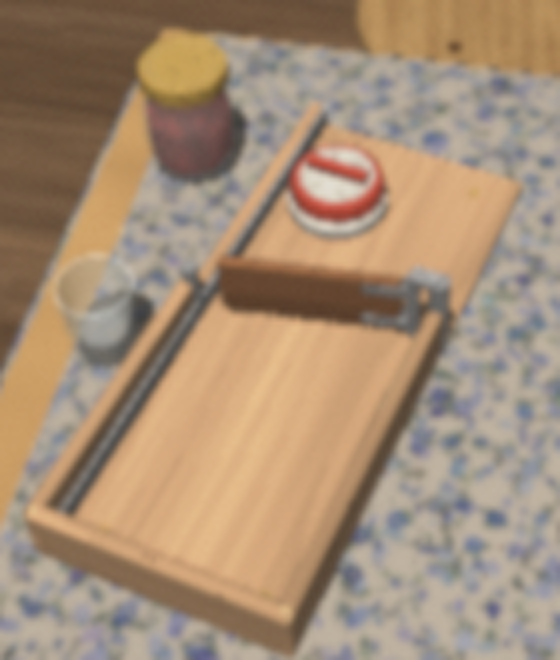

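View pics/side_crop.png

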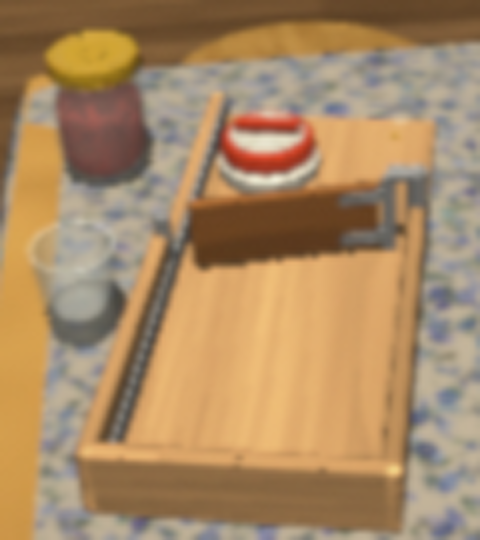

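```bash
cat > fit.py <<'E'
from h import *
from scipy.optimize import minimize
pts=[];
for n in ['scene','side']:
    W=np.load(n+'_W.npy'); P=W.reshape(-1,3); m=(P[:,0]>0.35)&(P[:,0]<0.75)&(P[:,1]>-0.02)&(P[:,1]<0.5)&(P[:,2]>-.01)&(P[:,2]<0.1)
    pts.append(P[m])
P=np.vstack(pts)
def H(x,y):  # height model, tidy frame mm
    h=np.zeros_like(x)
    f=(x>-142)&(x<207)&(y>-45)&(y<101); h[f]=6
    h[(x>-142)&(x<0)&(y>-48)&(y<-38)]=24
    h[(x>0)&(x<207)&(y>-48)&(y<-38)]=40
    h[(x>0)&(x<207)&(y>91)&(y<101)]=40
    h[(x>197)&(x<207)&(y>-48)&(y<101)]=40
    return h
def loc(p,Q):
    c,s=np.cos(p[2]),np.sin(p[2]); d=(Q[:,:2]-p[:2])*1000
    return d@np.array([c,s]), d@np.array([-s,c])
def cost(p,Q=P):
    x,y=loc(p,Q); z=Q[:,2]*1000
    w=(x>-180)&(x<245)&(y>-60)&(y<140)
    e=np.minimum(abs(H(x,y)-z),15); 
    return (e*w+ (~w)*0).sum()/len(Q) if 0 else np.where(w,e,np.minimum(abs(z),15)).mean()
E
python3 - <<'E'
from fit import *
best=None
# tidy origin near (.49,.165), x axis toward world +y
for yaw in np.arange(1.2,2.2,.1):
  for ox in (.47,.49,.51):
    for oy in (.14,.165,.19):
      r=minimize(cost,[ox,oy,yaw],method='Nelder-Mead',options=dict(initial_simplex=[[ox,oy,yaw],[ox+.01,oy,yaw],[ox,oy+.01,yaw],[ox,oy,yaw+.05]],xatol=1e-5,fatol=1e-6))
      if best is None or r.fun<best.fun: best=r
p=best.x;print(p,best.fun)
np.save('tidy.npy',p)
for i,Q in enumerate(pts):
    r=minimize(lambda q:cost(q,Q),p,method='Nelder-Mead',options=dict(initial_simplex=[p,p+[.004,0,0],p+[0,.004,0],p+[0,0,.02]]));print(i,r.x,r.fun)
    x,y=loc(p,Q);z=Q[:,2]*1000
    def st(m,a):return len(a[m]),np.percentile(a[m],[5,50,95]).round(1) if m.sum() else None
    print('backtop x',st((z>36)&(z<44)&(x>180)&(y>-30)&(y<85),x))
    print('lefttop y',st((z>36)&(z<44)&(x>20)&(x<190)&(y>75)&(y<110),y))
    print('righttop y',st((z>36)&(z<44)&(x>60)&(x<190)&(y<-30)&(y>-50),y))
    print('kerb y',st((z>21)&(z<27)&(x>-130)&(x<-10)&(y<-34)&(y>-55),y), 'z floor',st((abs(x-120)<50)&(abs(y-20)<40),z))
# timer, jar, glass
for n in ['scene','side']:
    c=dict(np.load(n+'.npz'));W=np.load(n+'_W.npy').reshape(-1,3);hs=cv2.cvtColor(c['frame'],cv2.COLOR_BGR2HSV).reshape(-1,3)
    x,y=loc(p,W);z=W[:,2]*1000
    m=(x>-140)&(x<-15)&(y>-36)&(y<95)&(z>12)&(z<45)
    t=(m&(z>12)); print(n,'timer pts',t.sum(),x[t].min(),x[t].max(),y[t].min(),y[t].max())
    A=np.c_[2*x[t],2*y[t],np.ones(t.sum())]
    red=m&((hs[:,0]<8)|(hs[:,0]>172))&(hs[:,1]>120)
    print('red',x[red].mean(),y[red].mean(),x[red].min(),x[red].max(),y[red].min(),y[red].max())
    fl=(z>15)&(z<60)&(abs(y-20)<70)&(x>-10)&(x<45)
    print('flap pts',fl.sum())
E
```

```text
[0.52637137 0.15922008 1.61699443] 3.0950306909774343
0 [0.52639391 0.15926032 1.61725161] 2.8178391352439736
backtop x (285, array([198.9, 203.8, 207.6]))
lefttop y (341, array([ 92.7,  97.5, 101.4]))
righttop y (245, array([-47.8, -42.9, -39.2]))
kerb y (163, array([-48. , -42.1, -37.2])) z floor (1445, array([4.3, 6.2, 8.1]))
1 [0.52586584 0.15910524 1.62085847] 3.4076325940852787
backtop x (312, array([198.9, 204.8, 208.1]))
lefttop y (274, array([ 93.4,  97.9, 102.2]))
righttop y (220, array([-46.8, -42. , -38.3]))
kerb y (123, array([-46.5, -40.9, -36. ])) z floor (1246, array([4.7, 6.1, 7.5]))
scene timer pts 459 -104.89875148860695 -43.07213290438018 -30.296560538456387 31.406656772373978
red -61.05006550039866 4.71465356169626 -87.52791901092337 -45.38606286839496 -27.935185400719874 28.494834678314238
flap pts 743
side timer pts 431 -139.48439367832142 -34.94586781915559 -35.992016910914764 31.86239150424753
red -61.269689984974406 2.447034644184208 -106.45882030020728 -43.822335567937046 -35.71572630622635 27.8102261600321
flap pts 889
```

```bash
python3 - <<'E'
from h import *
W=np.load('scene_W.npy')
for p in [(120,415),(150,403),(190,390),(290,318),(270,320),(205,420)]: print(p,W[p].round(3))
P=np.vstack([np.load(n+'_W.npy').reshape(-1,3) for n in('scene','side')])
m=(P[:,2]>.06)&(P[:,2]<.4)&(P[:,0]>.1)&(P[:,0]<.7)&(P[:,1]>-.45)&(P[:,1]<.4)
q=np.round(P[m]/.05).astype(int)
u,i=np.unique(q[:,:2],axis=0,return_inverse=True);i=i.ravel()
for k,c in enumerate(u): print(c*.05,(i==k).sum(),P[m][i==k,2].max().round(3))
# refined tidy & targets
from scipy.spatial.transform import Rotation as R
o=np.array([.5253,.1607]);yaw=1.6175;c,s=np.cos(yaw),np.sin(yaw);T=np.array([[c,-s],[s,c]])
np.savez('T.npz',o=o,T=T)
tgt=o+T@[-.090,.0315];print('tgt',tgt)
ob=bot.get_obs();Rm=R.from_quat(ob['tool_rot']).as_matrix();print(Rm.round(3))
d=np.r_[tgt,.10]-ob['eef_pos'];print('tool delta',(Rm.T@d).round(4))
E
```

```text
(120, 415) [ 0.22  -0.08   0.242]
(150, 403) [ 0.221 -0.065  0.172]
(190, 390) [ 0.218 -0.055  0.056]
(290, 318) [0.287 0.276 0.06 ]
(270, 320) [0.295 0.251 0.087]
(205, 420) [ 0.136 -0.097 -0.001]
[ 0.1  -0.45] 308 0.399
[ 0.1 -0.4] 274 0.35
[0.1  0.05] 2726 0.4
[0.1 0.1] 1502 0.333
[ 0.15 -0.45] 617 0.4
[ 0.15 -0.4 ] 120 0.349
[ 0.15 -0.05] 690 0.4
[0.15 0.  ] 2642 0.4
[0.15 0.05] 1844 0.4
[ 0.2 -0.1] 392 0.259
[ 0.2  -0.05] 1386 0.242
[ 0.25 -0.1 ] 699 0.256
[ 0.25 -0.05] 581 0.237
[0.25 0.25] 39 0.085
[0.3  0.25] 478 0.091
[0.3 0.3] 112 0.083
[0.4  0.15] 6 0.062
[0.45 0.15] 69 0.064
[0.6  0.05] 37 0.088
[0.6 0.1] 240 0.088
[0.65 0.05] 117 0.087
[0.65 0.1 ] 396 0.088
[0.65 0.25] 1 0.06
tgt [0.49803615 0.06932751]
[[ 0.963  0.269  0.   ]
 [ 0.269 -0.963 -0.   ]
 [ 0.     0.    -1.   ]]
tool delta [ 0.4984 -0.433   0.1423]
```

Red/white timer at tidy ≈(-75, 0) mm is confirmed in both crops. The tidy pose fits to about 2 mm. Plan: fingers diagonal, with the −y finger opening the flap ahead and the +y finger behind the timer. First comes the transit, raised to clear the bottle.

Request:
play_rows(plan=[41.5, -36, -25, 0, 0, 0, 41.5, -36, -25, 0, 0, 0, 41.5, -36, -25, 0, 0, 0, 41.5, -36, -25, 0, 0, 0, 41.5, -36, 0, 0, 0, 0, 41.5, -36, 0, 0, 0, 0, 41.5, -36, 0, 0, 0, 0, 41.5, -36, 0, 0, 0, 0, 41.5, -36, 0, 0, 0, 0, 41.5, -36, 0, 0, 0, 0, 41.5, -36, 0, 0, 0, 0, 41.5, -36, 0, 0, 0, 0, 0, 0, 0, 0, 0, -0.164, 0, 0, 0, 0, 0, -0.164, 0, 0, 0, 0, 0, 0], hand=100)

```text
clock: 3.08
eef_pos: [0.498, 0.0684, 0.3421]
tool_rot: [0.956, 0.295, -0.0, -0.0]
ft_force: [-0.1, 0.1, -0.3]
grip_width: 0.0854
```

```bash
cat >> h.py <<'E'
from scipy.spatial.transform import Rotation as R
t_=np.load('T.npz') if __import__('os').path.exists('T.npz') else None
def delta(txy,z):
    ob=bot.get_obs();Rm=R.from_quat(ob['tool_rot']).as_matrix()
    tgt=np.r_[t_['o']+t_['T']@(np.array(txy)/1000),z/1000]
    cur=t_['T'].T@(ob['eef_pos'][:2]-t_['o'])*1000
    ty=t_['T'].T@Rm[:2,1]
    print('clock',ob['clock'],'tcp tidy',cur.round(1),'z',(ob['eef_pos'][2]*1000).round(1),'tool y in tidy',ty.round(3),'zaxis',Rm[:,2].round(3),'F',ob['ft_force'].round(1),'w',ob['grip_width'].round(4))
    print('tool delta mm',(Rm.T@(tgt-ob['eef_pos'])*1000).round(1))
def shot(tag,names=('scene','side'),crop=None):
    for n in names:
        c=bot.camera(n);np.savez(f'{n}_{tag}.npz',**c)
        r0,r1,c0,c1={'scene':(110,315,150,350),'side':(110,300,160,340),'wrist':(0,384,0,512)}[n]
        im=c['frame'][r0:r1,c0:c1]
        cv2.imwrite(f'pics/{n}_{tag}.png',cv2.resize(im,None,fx=1 if n=='wrist' else 2.8,fy=1 if n=='wrist' else 2.8,interpolation=cv2.INTER_CUBIC))
E
python3 - <<'E'
from h import *
delta([-90,31.5],100)
shot('a',('wrist','scene'))
E
```

```text
Traceback (most recent call last):
  File "h.py", line 14, in delta
    print('clock',ob['clock'],'tcp tidy',cur.round(1),'z',(ob['eef_pos'][2]*1000).round(1),'tool y in tidy',ty.round(3),'zaxis',Rm[:,2].round(3),'F',ob['ft_force'].round(1),'w',ob['grip_width'].round(4))
                                                                                                                                                                                 ^^^^^^^^^^^^^^^^^^^^^^
AttributeError: 'float' object has no attribute 'round'
```

```bash
sed -i "s/ob\['grip_width'\].round(4)/round(ob['grip_width'],4)/" h.py
python3 - <<'E'
from h import *
delta([-90,31.5],100)
shot('a',('wrist','scene'))
E
```

```text
clock 3.075 tcp tidy [-90.9  31.6] z 342.1 tool y in tidy [-0.852 -0.524] zaxis [-0. -0. -1.] F [-0.1  0.1 -0.3] w 0.0854
tool delta mm [  0.6  -0.7 242.1]
```

View pics/wrist_a.png

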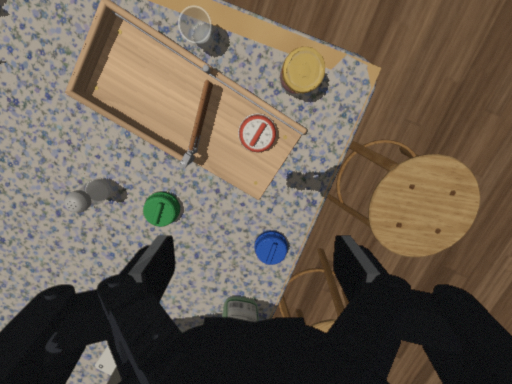

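View pics/scene_a.png

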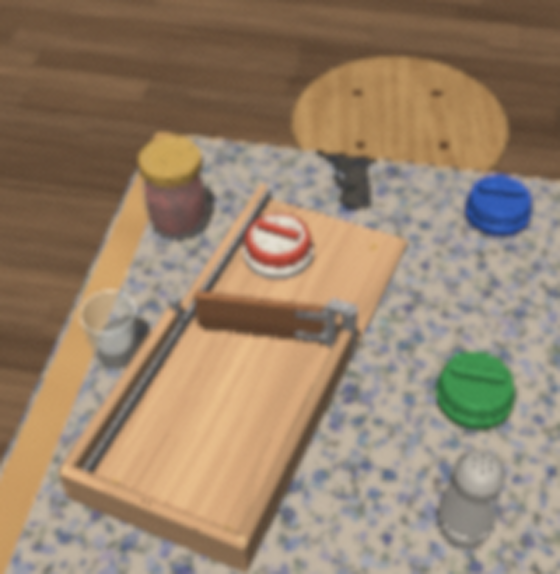

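```bash
python3 - <<'E'
from h import *
for n,pts in {'scene':[(110+180//2.8,150+352//2.8),(110+190//2.8,150+352//2.8),(110+160//2.8,150+340//2.8)],'wrist':[(180,300),(182,318),(133,258),(72,303),(25,195),(60,202),(245,160),(260,365)]}.items():
    c=dict(np.load(n+'_a.npz'));W=world(c)
    for p in pts: p=tuple(int(k) for k in p);w=W[p];print(n,p,w.round(3),'tidy',(t_['T'].T@(w[:2]-t_['o'])*1000).round(1))
    if n=='scene':
        q=np.linalg.inv(c['cam_to_world'])@[.498,.068,.342,1];q=c['K']@q[:3];print(q[:2]/q[2])
# wrist: tidy fit + timer
c=dict(np.load('wrist_a.npz'));W=world(c);P=W.reshape(-1,3);hs=cv2.cvtColor(c['frame'],cv2.COLOR_BGR2HSV).reshape(-1,3)
L=(P[:,:2]-t_['o'])@t_['T']*1000;x,y=L.T;z=P[:,2]*1000
def st(m,a):return m.sum(),np.percentile(a[m],[3,50,97]).round(1)
print('back',st((z>36)&(z<44)&(x>180)&(x<230)&(y>-30)&(y<85),x))
print('left',st((z>36)&(z<44)&(x>20)&(x<190)&(y>75)&(y<115),y))
print('left near0',st((z>36)&(z<44)&(x>20)&(x<60)&(y>75)&(y<115),y),'far',st((z>36)&(z<44)&(x>140)&(x<190)&(y>75)&(y<115),y))
print('right',st((z>36)&(z<44)&(x>60)&(x<190)&(y<-25)&(y>-60),y))
print('kerb',st((z>20)&(z<28)&(x>-135)&(x<-10)&(y<-30)&(y>-60),y))
t=(x>-130)&(x<-20)&(y>-36)&(y<60)&(z>28)&(z<38);print('timer ring',st(t,x),st(t,y))
t=(x>-130)&(x<-20)&(y>-36)&(y<60)&(z>38)&(z<60);print('timer top',st(t,x),st(t,y),st(t,z))
fl=(x>-15)&(x<60)&(y>-45)&(y<75)&(z>46)&(z<60);print('flap line',np.polyfit(y[fl],x[fl],1))
E
```

```text
scene (174, 275) [ 0.514 -0.041  0.001] tidy [-201.3   21.1]
scene (177, 275) [ 0.509 -0.031  0.   ] tidy [-190.5   25.2]
scene (167, 271) [ 0.536 -0.064 -0.   ] tidy [-2.25e+02 -2.00e-01]
[265.10526081  79.21481014]
wrist (180, 300) [ 0.502 -0.03  -0.   ] tidy [-189.6   31.7]
wrist (182, 318) [ 0.518 -0.059  0.   ] tidy [-219.4   17.5]
wrist (133, 258) [0.531 0.083 0.043] tidy [-77.9  -2.2]
wrist (72, 303) [0.633 0.081 0.087] tidy [ -84.4 -103.7]
wrist (25, 195) [0.607 0.25  0.016] tidy [ 85.  -86.1]
wrist (60, 202) [0.572 0.211 0.037] tidy [ 48.3 -48.5]
wrist (245, 160) [0.48  0.11  0.359] tidy [-48.1  47.1]
wrist (260, 365) [0.533 0.035 0.373] tidy [-125.9   -1.4]
back (np.int64(666), array([195.4, 198.9, 204.7]))
left (np.int64(731), array([ 92.2,  96.3, 101.5]))
left near0 (np.int64(160), array([ 92.3,  96.4, 101.4])) far (np.int64(228), array([ 92.2,  96.2, 101.5]))
right (np.int64(712), array([-48.3, -43.5, -38.9]))
kerb (np.int64(609), array([-48.1, -42.4, -36.8]))
timer ring (np.int64(927), array([-102.7,  -74.5,  -51.7])) (np.int64(927), array([-26.1,  -1.1,  25.1]))
timer top (np.int64(139), array([-81.1, -77.2, -73.6])) (np.int64(139), array([-19.6,  -0.8,  18.9])) (np.int64(139), array([41.1, 44.7, 46.4]))
flap line [-0.28581011 19.43412365]
```

```bash
python3 - <<'E'
from h import *
c=dict(np.load('wrist_a.npz'));W=world(c);P=W.reshape(-1,3)
ob=bot.get_obs();Rm=R.from_quat(ob['tool_rot']).as_matrix()
D=(P-ob['eef_pos'])@Rm*1000
for sgn in(-1,1):
    for lo,hi in [(-10,15),(-20,-10),(-30,-20)]:
        m=(c['range_z'].ravel()>0)&(D[:,2]<hi)&(D[:,2]>lo)&(D[:,1]*sgn>25)&(abs(D[:,1])<90)&(abs(D[:,0])<40)
        if m.sum(): print(sgn,lo,m.sum(),'x',np.percentile(D[m,0],[2,98]).round(1),'y',np.percentile(D[m,1],[2,98]).round(1),'z',D[m,2].max().round(1))
E
```

```text
-1 -10 211 x [-10.7  10. ] y [-49.9 -42.7] z -1.9
-1 -20 502 x [-11.4  10.2] y [-56.  -42.7] z -10.0
-1 -30 624 x [-11.2  10.2] y [-56.4 -42.7] z -20.0
1 -10 208 x [-11.   10.1] y [42.  49.2] z -2.2
1 -20 507 x [-11.4  10.4] y [42.  55.2] z -10.0
1 -30 628 x [-11.1  10.3] y [41.9 55.4] z -20.0
```

The wrist view shows the apron, the red timer at (133,258), the jar, the glass and the closed flap. The black mark is only the gripper's shadow. The open fingertips sit 2 mm above the TCP, so I descend to TCP z ≈ 14 mm.

Request:
play_rows(plan=[-1.2, -1.8, 50, 0, 0, 0, 0, 0, 55, 0, 0, 0, 0, 0, 55, 0, 0, 0, 0, 0, 50, 0, 0, 0, 0, 0, 40, 0, 0, 0, 0, 0, 20, 0, 0, 0, 0, 0, 0, 0, 0, 0])

```text
clock: 4.05
eef_pos: [0.4944, 0.0685, 0.0708]
tool_rot: [0.956, 0.294, -0.002, -0.0]
ft_force: [0.2, 0.6, 0.8]
grip_width: 0.085
```

```bash
python3 - <<'E'
from h import *
delta([-90,33.5],14)
shot('b',('wrist','scene','side'))
E
```

```text
clock 4.05 tcp tidy [-90.7  35.1] z 70.8 tool y in tidy [-0.852 -0.524] zaxis [-0.004 -0.001 -1.   ] F [0.2 0.6 0.8] w 0.085
tool delta mm [ 2.   0.4 56.8]
```

View pics/wrist_b.png

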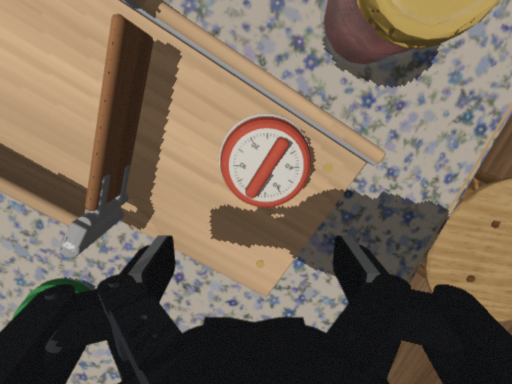

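View pics/side_b.png

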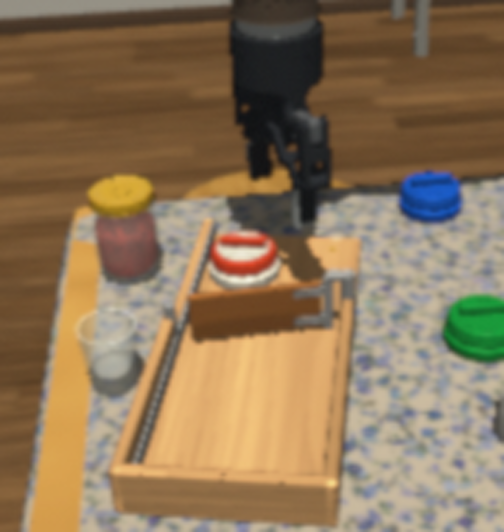

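The wrist view shows the red timer at (165,265), flap shut; fingers are behind and left. I'll measure in the tool frame for precision.

```bash
python3 - <<'E'
from h import *
c=dict(np.load('wrist_b.npz'));W=world(c);P=W.reshape(-1,3)
L=(P[:,:2]-t_['o'])@t_['T']*1000;x,y=L.T;z=P[:,2]*1000
def st(m,a):return m.sum(),np.percentile(a[m],[1,50,99]).round(1)
t=(x>-130)&(x<-20)&(y>-36)&(y<60)&(z>31)&(z<38);print('ring',st(t,x),st(t,y),st(t,z))
(cx,cy),r=cv2.minEnclosingCircle(np.c_[x[t],y[t]].astype(np.float32));print('circ',cx,cy,r)
k=(z>21)&(z<27)&(y<-30)&(y>-60)&(x<-10)&(x>-145);print('kerb',st(k,x),st(k,y))
fl=(x>-15)&(x<60)&(y>-45)&(y<70)&(z>50)&(z<58);print('flap',np.polyfit(y[fl],x[fl],1),st(fl,y))
f=(z>3)&(z<9)&(y>30)&(y<80)&(x<-100);print('apron front x',np.percentile(x[f],[1]))
E
```

```text
ring (np.int64(5309), array([-104. ,  -73.2,  -50.4])) (np.int64(5309), array([-27.4,  -2.1,  26.2])) (np.int64(5309), array([31.9, 35.4, 37.1]))
circ -77.49877166748047 -0.16843198239803314 29.012012481689453
kerb (np.int64(4136), array([-141.1,  -70.7,  -11.1])) (np.int64(4136), array([-48.3, -42.4, -36.6]))
flap [-0.25570951 17.57239404] (np.int64(2940), array([-27.8,  14.5,  68.8]))
apron front x [-143.0147707]
```

Request:
play_rows(plan=[0.5, 0, 30, 0, 0, 0, 0.5, 0, 20, 0, 0, 0, 0, 0, 7, 0, 0, 0, 0, 0, 0, 0, 0, 0, 0, 0, 0, 0, 0, 0])

```text
clock: 4.82
eef_pos: [0.4978, 0.0697, 0.0165]
tool_rot: [0.955, 0.295, 0.001, 0.0]
ft_force: [0.1, -0.2, -0.0]
grip_width: 0.0855
```

```bash
python3 - <<'E'
from h import *
delta([-90,33.5],14)
shot('c',('wrist','side'))
E
```

```text
clock 4.825 tcp tidy [-89.6  31.7] z 16.5 tool y in tidy [-0.851 -0.525] zaxis [ 0.002  0.    -1.   ] F [ 0.1 -0.2 -0. ] w 0.0855
tool delta mm [-1.7 -0.6  2.5]
```

View pics/wrist_c.png

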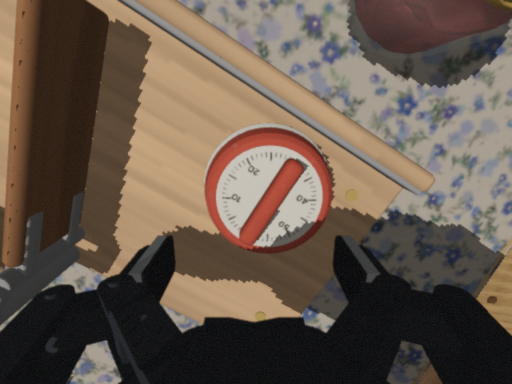

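View pics/side_c.png

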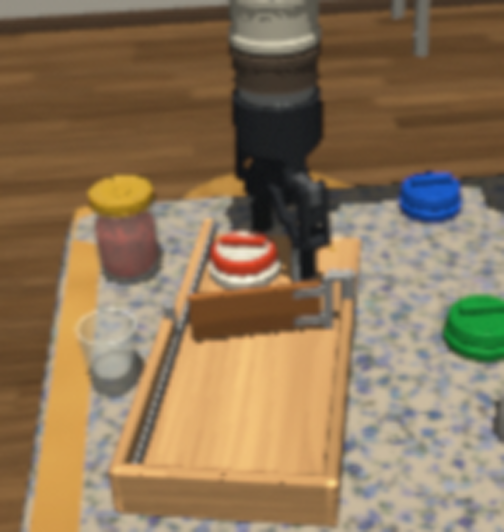

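Both fingers stand beside and behind the timer: the B pad at (265,365), the timer at (188,268). I push along +x of the tidy.

Request:
play_rows(plan=[-1.7, -1, 1.5, 0, 0, 0, 3.1, -5.1, 0, 0, 0, 0, 3.1, -5.1, 0, 0, 0, 0, 3.1, -5.1, 0, 0, 0, 0, 3.1, -5.1, 0, 0, 0, 0, 3.1, -5.1, 0, 0, 0, 0, 3.1, -5.1, 0, 0, 0, 0, 0, 0, 0, 0, 0, 0])

```text
clock: 5.92
eef_pos: [0.4929, 0.1058, 0.0138]
tool_rot: [0.955, 0.296, 0.0, -0.0]
ft_force: [-0.0, 0.5, 0.4]
grip_width: 0.0859
```

```bash
cat >> h.py <<'E'
def meas(tag):
    c=dict(np.load(f'wrist_{tag}.npz'));P=world(c).reshape(-1,3)
    hs=cv2.cvtColor(c['frame'],cv2.COLOR_BGR2HSV).reshape(-1,3)
    L=(P[:,:2]-t_['o'])@t_['T']*1000;x,y=L.T;z=P[:,2]*1000
    red=((hs[:,0]<8)|(hs[:,0]>172))&(hs[:,1]>150)&(hs[:,2]>90)&(z>15)&(z<50)&(y>-45)&(y<75)&(x>-140)&(x<200)
    if red.sum()>50:
        (cx,cy),r=cv2.minEnclosingCircle(np.c_[x[red],y[red]].astype(np.float32));print('timer',round(cx,1),round(cy,1),'r',round(r,1),'z',np.percentile(z[red],[2,98]).round(1))
E
python3 - <<'E'
from h import *
delta([-45,33.5],14)
shot('d',('wrist','side'));meas('c');meas('d')
E
```

```text
clock 5.925 tcp tidy [-53.4  34.9] z 13.8 tool y in tidy [-0.85  -0.526] zaxis [ 0.  0. -1.] F [-0.   0.5  0.4] w 0.0859
tool delta mm [ 5.6 -6.4 -0.2]
timer -77.2 -0.6 r 29.2 z [28.9 46. ]
timer -52.1 -3.4 r 29.1 z [28.3 45.9]
```

View pics/wrist_d.png

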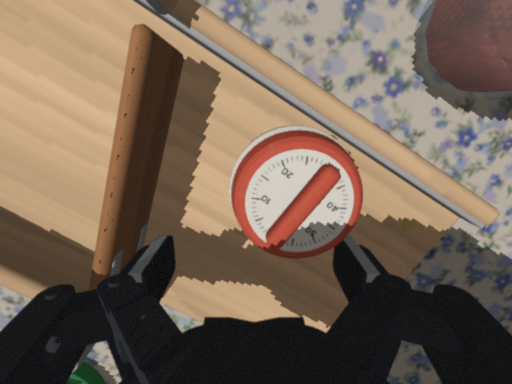

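Timer moves on course and eases to the kerb. The flap finger is at the flap.

Request:
play_rows(plan=[3.7, -4.7, 0, 0, 0, 0, 3.7, -4.7, 0, 0, 0, 0, 3.1, -5.1, 0, 0, 0, 0, 3.1, -5.1, 0, 0, 0, 0, 3.1, -5.1, 0, 0, 0, 0, 3.1, -5.1, 0, 0, 0, 0, 3.1, -5.1, 0, 0, 0, 0])

```text
clock: 6.9
eef_pos: [0.494, 0.146, 0.0144]
tool_rot: [0.956, 0.295, 0.001, 0.001]
ft_force: [2.8, -3.1, 0.4]
grip_width: 0.0852
```

```bash
python3 - <<'E'
from h import *
delta([0,33.5],14)
shot('e',('wrist','side'));meas('e')
E
```

```text
clock 6.9 tcp tidy [-13.2  31.9] z 14.4 tool y in tidy [-0.852 -0.524] zaxis [ 0.004 -0.002 -1.   ] F [ 2.8 -3.1  0.4] w 0.0852
tool delta mm [  5.6 -12.1   0.3]
timer -12.9 -5.2 r 29.2 z [28.2 45.9]
```

View pics/wrist_e.png

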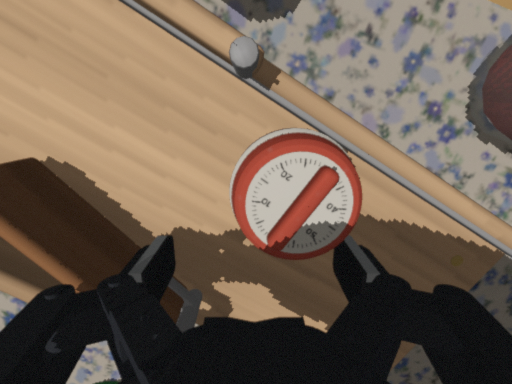

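View pics/side_e.png

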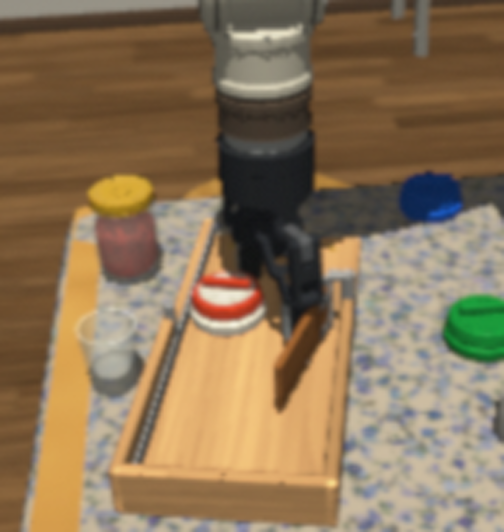

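The flap is held open by the left finger, with the timer at x≈-13 mm before the doorway. Continue.

Request:
play_rows(plan=[2.7, -5.4, 0, 0, 0, 0, 2.7, -5.4, 0, 0, 0, 0, 3.1, -5.1, 0, 0, 0, 0, 3.1, -5.1, 0, 0, 0, 0, 3.1, -5.1, 0, 0, 0, 0, 3.1, -5.1, 0, 0, 0, 0, 3.1, -5.1, 0, 0, 0, 0, 3.1, -5.1, 0, 0, 0, 0, 3.1, -5.1, 0, 0, 0, 0, 3.1, -5.1, 0, 0, 0, 0, 3.1, -5.1, 0, 0, 0, 0])

```text
clock: 8.38
eef_pos: [0.4874, 0.2129, 0.0137]
tool_rot: [0.955, 0.295, -0.0, -0.0]
ft_force: [1.7, -2.7, 1.5]
grip_width: 0.0855
```

```bash
python3 - <<'E'
from h import *
delta([60,33.5],14)
shot('f',('wrist','side'));meas('f')
E
```

```text
clock 8.375 tcp tidy [53.9 35.4] z 13.7 tool y in tidy [-0.851 -0.525] zaxis [-0.  0. -1.] F [ 1.7 -2.7  1.5] w 0.0855
tool delta mm [ 4.8 -4.2 -0.3]
timer 53.3 -5.2 r 29.3 z [28.1 45.9]
```

View pics/wrist_f.png

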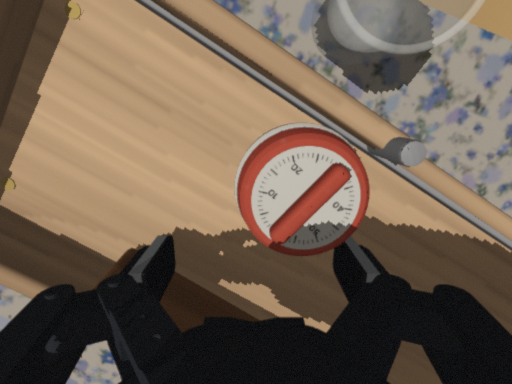

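View pics/side_f.png

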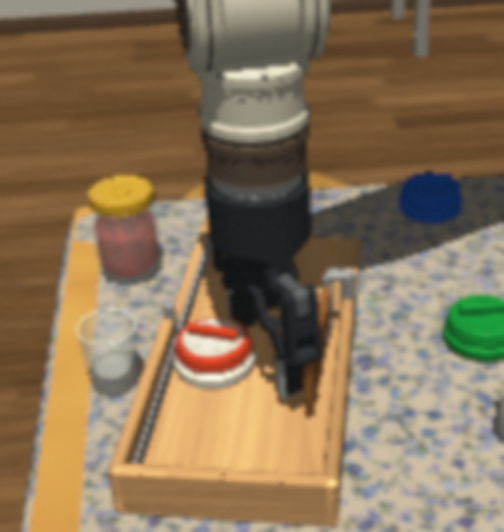

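Timer through the doorway at (53,-5), flap held wide open, both fingers in contact. Push on. The flap will slip off the front finger later, which is harmless.

Request:
play_rows(plan=[3.7, -4.7, 0, 0, 0, 0, 3.7, -4.7, 0, 0, 0, 0, 3.1, -5.1, 0, 0, 0, 0, 3.1, -5.1, 0, 0, 0, 0, 3.1, -5.1, 0, 0, 0, 0, 3.1, -5.1, 0, 0, 0, 0, 3.1, -5.1, 0, 0, 0, 0, 3.1, -5.1, 0, 0, 0, 0])

```text
clock: 9.48
eef_pos: [0.4862, 0.2605, 0.0137]
tool_rot: [0.955, 0.295, -0.0, -0.0]
ft_force: [0.3, -2.2, -0.1]
grip_width: 0.0851
```

```bash
python3 - <<'E'
from h import *
delta([130,33],14)
shot('g',('wrist','side'));meas('g')
E
```

```text
clock 9.475 tcp tidy [101.6  34.4] z 13.7 tool y in tidy [-0.851 -0.525] zaxis [-0. -0. -1.] F [ 0.3 -2.2 -0.1] w 0.0851
tool delta mm [ 16.1 -23.5  -0.3]
timer 101.6 -1.9 r 32.5 z [28.1 45.9]
```

View pics/wrist_g.png

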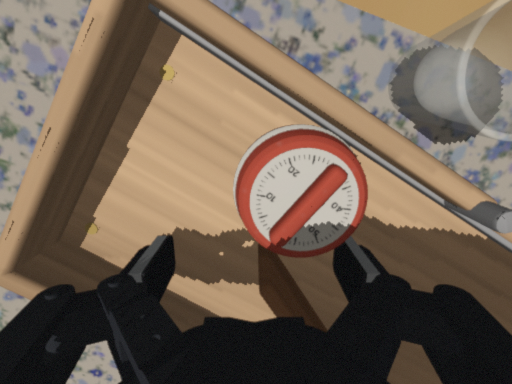

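View pics/side_g.png

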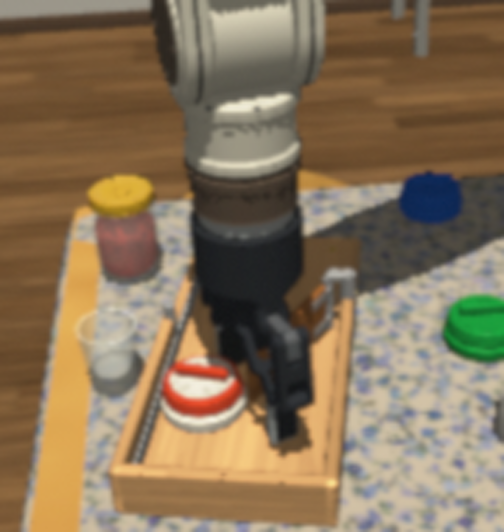

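Request:
play_rows(plan=[3.2, -5.1, 0, 0, 0, 0, 3.2, -5.1, 0, 0, 0, 0, 3.2, -5.1, 0, 0, 0, 0, 3.2, -5.1, 0, 0, 0, 0, 3.2, -5.1, 0, 0, 0, 0, 0, 0, 0, 0, 0, 0])

```text
clock: 10.32
eef_pos: [0.4856, 0.2912, 0.0139]
tool_rot: [0.955, 0.296, 0.0, -0.0]
ft_force: [1.2, -0.4, -0.4]
grip_width: 0.0855
```

```bash
python3 - <<'E'
from h import *
delta([134,33],14)
shot('h',('wrist','side'));meas('h')
E
```

```text
clock 10.325 tcp tidy [132.2  33.6] z 13.9 tool y in tidy [-0.85  -0.526] zaxis [ 0.001  0.001 -1.   ] F [ 1.2 -0.4 -0.4] w 0.0855
tool delta mm [ 1.5 -1.2 -0.1]
timer 132.7 -5.3 r 29.1 z [28.2 45.9]
```

View pics/wrist_h.png

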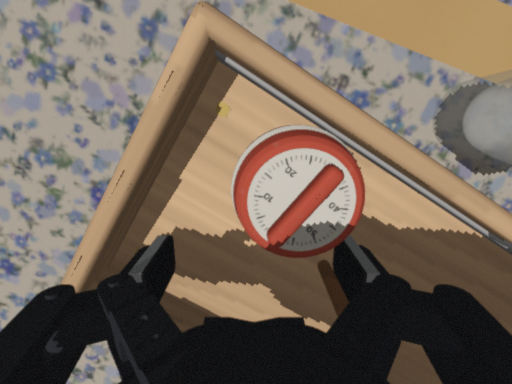

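View pics/side_h.png

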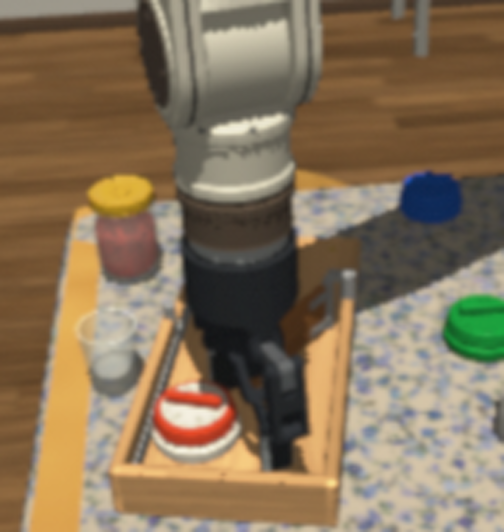

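Timer at (133,-5), clear of the flap's arc; the flap leans on the rear finger. Back off slightly and lift.

Request:
play_rows(plan=[-1.5, 2.5, 0, 0, 0, 0, -1.5, 2.5, 0, 0, 0, 0, 0, 0, -8, 0, 0, 0, 0, 0, -15, 0, 0, 0, 0, 0, -25, 0, 0, 0, 0, 0, -40, 0, 0, 0, 0, 0, -50, 0, 0, 0, 0, 0, -50, 0, 0, 0, 0, 0, -50, 0, 0, 0, 0, 0, 0, 0, 0, 0, 0, 0, 0, 0, 0, 0, 0, 0, 0, 0, 0, 0, 0, 0, 0, 0, 0, 0, 0, 0, 0, 0, 0, 0])

```text
clock: 12.18
eef_pos: [0.4853, 0.2843, 0.2509]
tool_rot: [0.955, 0.295, -0.001, 0.0]
ft_force: [-0.1, -0.3, 0.9]
grip_width: 0.0853
```

```bash
python3 - <<'E'
from h import *
delta([134,33],14)
shot('i',('wrist','scene','side'));meas('i')
for n in ('scene','side'):
    c=dict(np.load(f'{n}_i.npz'));P=world(c).reshape(-1,3);L=(P[:,:2]-t_['o'])@t_['T']*1000;x,y=L.T;z=P[:,2]*1000
    f=(z>50)&(z<58)&(y>-40)&(y<70)&(x>-20)&(x<110);print(n,'flap',f.sum(),np.polyfit(y[f],x[f],1))
    c0=dict(np.load(f'{n}.npz'));P=world(c0).reshape(-1,3);L=(P[:,:2]-t_['o'])@t_['T']*1000;x,y=L.T;z=P[:,2]*1000
    f=(z>50)&(z<58)&(y>-40)&(y<70)&(x>-20)&(x<110);print(n,'flap before',f.sum(),np.polyfit(y[f],x[f],1))
    for nm,(r0,r1,c1,c2) in {'jar_glass':(155,250,178,228)}.items():
        print('diff',np.abs(c['frame'][r0:r1,c1:c2].astype(int)-c0['frame'][r0:r1,c1:c2]).mean())
E
```

```text
clock 12.175 tcp tidy [125.3  34.2] z 250.9 tool y in tidy [-0.851 -0.525] zaxis [-0.002 -0.001 -1.   ] F [-0.1 -0.3  0.9] w 0.0853
tool delta mm [  6.   -6.7 236.9]
timer 130.4 -4.3 r 30.1 z [32.2 46.2]
scene flap 135 [-0.2597913  20.11844243]
scene flap before 132 [-0.24997348 20.01897463]
diff 23.30666666666667
side flap 132 [-0.26380366 21.42365094]
side flap before 131 [-0.265542   21.37695574]
diff 10.632771929824562
```

View pics/wrist_i.png

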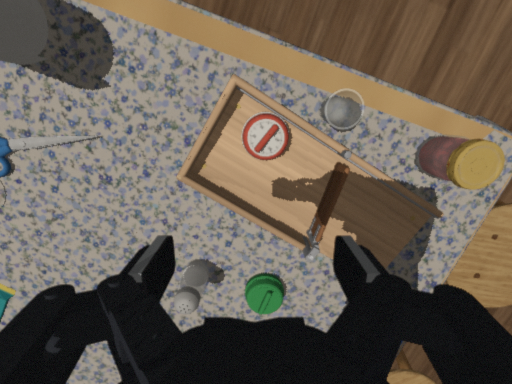

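View pics/side_i.png

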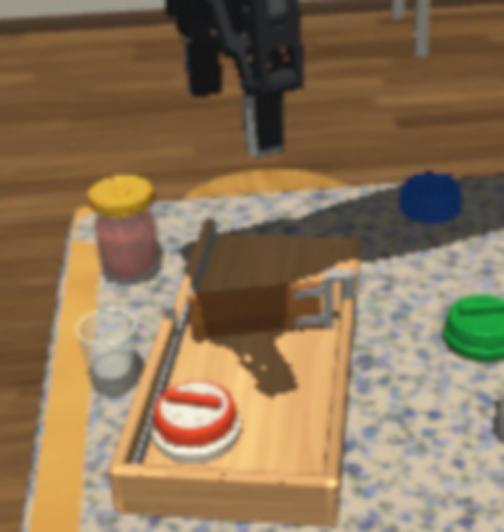

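The timer lies flat in the pen at (131,-5). The flap is back on its starting line in both cameras (slopes within 0.01), and the jar and glass sit at the same pixels in the side view. Handing in.

```bash
python3 - <<'E'
from h import *
print(bot.job_done())
E
```

```text
the job is handed in; nothing more can be done
None
```

The timer is in the pen, the flap has shut behind it, and I have handed the job in at about 12 s on the robot's clock. I held the gripper open and diagonal. The front finger pushed the flap open and held it while the rear finger slid the timer along the kerb and through the doorway. I then backed off and lifted straight up.

**On the way:**
- The flap was visibly open, roughly 0.8 rad by eye, with the timer still at x ≈ -13 mm.
- It was held wide open with the timer at x ≈ 53 mm and the rear finger pushing it.
- The flap slipped off the front finger at about x ≈ 70 mm, as planned, and rested lightly on the timer and then on the rear finger.
- I had no direct reading of finger-to-flap or finger-to-timer force. The wrist force was about 3–4 N when I read it during those two steps.

**Last checks:**
- **Timer:** it lies flat at about x 131, y -5 mm in the tidy's frame, outside the flap's swing.
- **Flap:** it is back on its starting line within about 0.01 rad in both cameras.
- **Jar and glass:** they look unmoved in the side view. My raw pixel-difference check was inconclusive because the arm had left and the shadows had changed, and I did not measure their distances.
- **Robot:** it is clear of everything.

The tidy's position along x disagreed by about 3–5 mm between cameras. That had no effect on the result.

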